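# Rock the herb mill's gear knob into mesh and lock it

## Task

Put the herb mill into low gear: swing the lock latch out from under the black gear knob, then grip the knob and ease it down gently while rocking the spindle to and fro, until you feel the hidden teeth drop into mesh and the knob goes fully home. Never force tooth against tooth (some 5 N on the teeth is plenty) and do not wrench the knob round once they are in mesh, because the driven gear is braked. Then swing the latch fully back, over the knob's flange, let go, and leave the things round about where they are.

Things in the scene. Friction and masses are not known exactly. Their poses are not given: they have to be found in the camera images.
- mill: Fixed bench herb mill: grey base 226 x 156 mm; cream gear case 120 x 144 mm, lid 92 mm above the table; behind it drum, motor and steel hopper (rim 136 mm high, 76 mm wide, centred 104 mm behind the knob's axis). Origin at table height under the knob's axis; x from the mill's front back to the motor, -y to its chute, y to its latch, z up.
- spindle: Spindle with its black ribbed gear knob, 40 mm wide and 36 mm tall, on a steel flange 68 mm wide and 4.5 mm thick. Turns about the mill's z without end, with little drag, and slides along it. Origin on the axis, at table height in neutral, 18 mm below it when home; flange top 124 mm, knob top 160 mm above this origin. Six teeth, 60 degrees apart, hidden in the case.
- knob_grip (a point): Point on the knob's axis where the TCP goes to grip it from above: 23 mm over the flange's top, 13 mm below the knob's top (147 mm above the table in neutral, 129 mm when home). Moves with the knob.
- gear_knob (a joint): How far the gear knob is pushed down, m: 0 neutral (up), 0.018 home (hard stop). Stays where it is left; sliding it takes about 10 N, more when fast. With the latch in, the flange meets the latch plate at 0.0075. With the latch out, tooth crests meet somewhere between 0.008 and 0.013 (the driven shaft has end float, different at every start) unless teeth and gaps are in line.
- driven_gear: Driven gear inside the case, out of sight, origin on the knob's axis. Its six teeth differ in angle at every start and this pose does not tell it; at first they are never in line to mesh, but turning the knob 0.53 rad or less, one way or the other, brings them so. It is braked and does not turn. More than 16 N between its teeth and the spindle's, by pressing or turning, damages them.
- tooth_line (a point): Point on the axis inside the case near where the crests meet. The driven teeth yield down on a spring: 2 N at first touch, 3 N more per mm, bottoming rigidly after 3 mm, at 11 N. Rocking the knob under this light push, the teeth spring up into the gaps when in line and the push drops to the knob's own drag; the knob then has about 0.15 rad of play before its teeth stand hard on the driven ones.
- latch (a joint): Swing of the lock latch, rad: 0 in, against its stop (nose under the flange in neutral, over it when the knob is home); grows anticlockwise seen from above to 1.25, fully out. Nose clear of the flange beyond 0.8. Stays where it is left (drag 0.06 N m). It cannot swing in while the knob is part way down.
- latch_pivot (a point): The latch's upright pivot, 62 mm from the knob's axis on the mill's y side, at the top of the 4 mm thick latch plate, 112 mm above the table. The nose reaches 36 mm from it towards the knob when in.
- latch_grip (a point): Point on the axis of the latch's red upright grip (14 mm wide, 30 mm tall, standing on the latch plate), 134 mm above the table, 8 mm below the grip's top: the TCP can pinch it here from above. It circles the pivot at 43 mm: when in it stands straight out from the knob (mill y), when out round towards the mill's front (-x).
- catch_dish: White porcelain dish, 66 mm wide, 20 mm tall, under the mill's chute. Bystander; origin at the centre of its underside.
- tincture_bottle: Small dark bottle, 28 mm wide, 69 mm tall. Bystander; origin at the centre of its underside.
- herb_packet: Brown paper packet tied with string, 63 x 78 x 48 mm. Bystander; origin at the centre of its underside.
- mortar: Small bronze mortar, 56 mm wide, 55 mm tall. Bystander; origin at the centre of its underside.
- string_spool: Spool of white string, 41 mm wide, 45 mm tall. Bystander; origin at the centre of its underside.

How it is judged:
By the outcome, as a careful person would: the job done as asked, in the order asked, and still so for the second after the job is handed in, with the robot touching nothing.
It also fails if it takes over 72 s, if anything falls off the work surface, if the arm or the gripper's body presses on something with over 40 N, if the wrist force passes 120 N, or if a joint passes its speed limit or range.

## Robot

A 7-joint arm with a two-finger parallel gripper is mounted at the origin on a cart in front of the work surface, level with it; the furniture and walls round the work are solid. World frame = base frame: x ahead of the robot, y to its left, z up, the work surface at z = 0. Lengths are in mm, angles in rad, forces in N, time in s.
With the tool pointing down it reaches from about 400 to 875 mm from the base axis. Payload 4.4 kg.
Tool frame: the origin (TCP) lies between the finger pads, 19 mm behind the fingertips; this is the grasp point; z points along the fingers, y is the line along which they close (so a half turn about z gives the same grasp; the last joint's range is limited). The gripper opens to 85 mm and grips with 20 to 120 N. Pads are 22 mm wide; open, the fingers measure 114 mm over their backs; the gripper's body (76 mm by 85 mm) begins 54 mm behind the grasp point. The pads swing forward as they close: fully open they stand 13 mm farther back than shut.
Start: joints at [-1.223, 0.628, 0.038, 1.517, -0.027, 0.996, -0.02], TCP at [261.338, 595.164, 250.013] pointing down, gripper open.
Joint ranges: [-3.06, 3.06], [-0.37, 2.12], [-1.25, 1.32], [0.18, 2.47], [-1.1, 4.24], [0.23, 1.98], [-2.94, 2.94]. Speed limits (rad/s): [2.57, 2.57, 3.14, 3.14, 3.14, 3.14, 3.14].

## Interface

Orientations are given as [roll, pitch, yaw] about the fixed x, y, z axes, in that order (R = Rz(yaw) Ry(pitch) Rx(roll)).
In Python, from cell import ctrl gives the robot as it stands.
- The arm moves only by the tool carry_out, never from a script. Its argument "deltas" is one flat list of numbers, 7 for each row, row after row: the turn, a rotation vector about the tool's x, y, z in degrees, then the shift along the tool's x, y, z in m, then the closure, from -1 (fully open) to 1 (shut). In form: [wx, wy, wz, dx, dy, dz, claw, wx, wy, wz, dx, dy, dz, claw, ...]. A call has 1 to 12 rows; each row shifts and turns the commanded pose from where the row before left it, along the tool's axes as they then stand; what a row does not reach is not made up. A row lasts 1/8 s, in which the tool goes at most 62.5 mm and 10.7 degrees, less where a joint would pass 70% of its speed; a pose out of reach is approached as far as the arm can. A call with a gripper value outside its range is refused whole. The fingers move at their own pace and stop on an object; the grip force is fixed at half the most. Time passes only in rows, so rows that do not move let the fingers close. It gives the time, the measured TCP pose, the force, the opening and the grip force at its end, in the units of the state.
- ctrl.read_state(): the state, without advancing time (a new reading comes with each control period).
- ctrl.get_image(name): name is "scene" or "side" or "wrist"; returns the picture (420x560x3 uint8, red, green, blue); there is no depth.
- ctrl.calibration(name): a dict with "mtx" (3x3 intrinsics, pixels), "R" (3x3) and "t" (3): a world point X has camera coordinates R X + t. Camera axes: x right, y down, z forward; pixel columns grow to the right and rows downward; lengths in mm; the calibration is good to about 2 mm. The wrist camera is an equidistant fisheye: a pixel r from the principal point sees the ray r / f radians off the axis. A picture is of the moment at which its call begins: read the wrist's pose just before it. calibration takes no time and is no camera call; for the wrist camera it gives the pose at the moment of the call.
- ctrl.finish_job(): hands the job in; it is judged then, once.
The state is a dict: "clock": time; "qpos": joint angles; "qd": joint speeds; "tau": joint torques, N m; "eef_pos": TCP position; "tool_rot": TCP orientation; "force": force on the tool from outside, world axes, zero at the start; "torque": the same for the moment, N m; "width": finger opening in mm; "gripper_force": force on a finger pad.
Only numpy, scipy, OpenCV 4.12 (cv2) and the standard library are available. Lean on these libraries where they do the work, as an engineer would, in place of code of your own. Each camera call takes 0.05 s, during which the arm holds its last target. There are 200 camera calls.

## Working session

There is one attempt and no reset: what is moved stays moved. The work goes in short steps, Python scripts to look and compute and a tool call to move; the robot and the scene stay as the last step left them, time stands still between calls to the robot, and variables do not carry over. Pictures are saved under pics/ and viewed, at most 10 in all, crops included, and the job is handed in when it is done.

Besides the shell and the picture viewer there is one more tool, called after "Call:" as name(argument=value, ...) on one line, values as JSON. carry_out: Moves the arm, as the interface text tells. Its arguments: {"type":"object","properties":{"deltas":{"type":"array"}},"required":["deltas"]}

```bash
mkdir -p pics; ls
python3 - <<'E'
from cell import ctrl
import cv2,numpy as np
a=[ctrl.get_image(n) for n in("scene","side")]
for n,i in zip(("scene","side"),a):
    cv2.imwrite(f"pics/{n}0.png",i[:,:,::-1]); c=ctrl.calibration(n); print(n,np.round(c["mtx"],1).tolist(),np.round(c["R"],3).tolist(),np.round(c["t"],1))
s=ctrl.read_state(); print(s)
E
```

```text
pics
scene [[472.1, 0.0, 288.8], [0.0, 472.1, 204.0], [0.0, 0.0, 1.0]] [[0.798, -0.602, -0.018], [-0.283, -0.349, -0.894], [0.532, 0.718, -0.449]] [-415.9  301.5  693.9]
side [[430.8, 0.0, 273.3], [0.0, 430.8, 204.8], [0.0, 0.0, 1.0]] [[0.963, -0.268, -0.022], [-0.145, -0.449, -0.882], [0.227, 0.853, -0.471]] [-553.2  234.9  967.2]
{'clock': 0.1, 'qpos': array([-1.22281452,  0.62925286,  0.03846738,  1.5182565 , -0.0269616 ,
        0.99634745, -0.01995373]), 'qd': array([ 1.31634506e-03, -2.28932417e-03, -2.37425396e-05, -2.89270821e-03,
        4.41704404e-04, -3.31233712e-04, -3.55879113e-04]), 'tau': array([ 3.29659488e-03, -5.64534473e+01,  1.23068400e+00, -1.93974298e+01,
        1.13311195e-02,  5.44641138e-03,  5.30938919e-06]), 'eef_pos': array([261.12601756, 594.6553009 , 249.18565325]), 'tool_rot': array([-3.13984800e+00,  6.31814176e-05,  2.72786003e+00]), 'force': array([-0.16669083,  0.32641696, -0.1113379 ]), 'torque': array([-0.01865549, -0.05024627,  0.00094422]), 'gripper_force': 0.0, 'width': 85.09329091350872}
```

View pics/scene0.png

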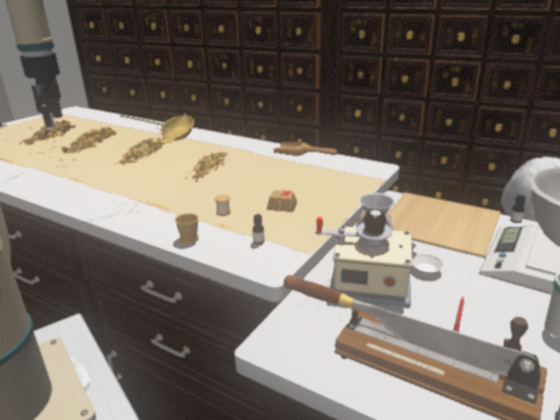

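View pics/side0.png

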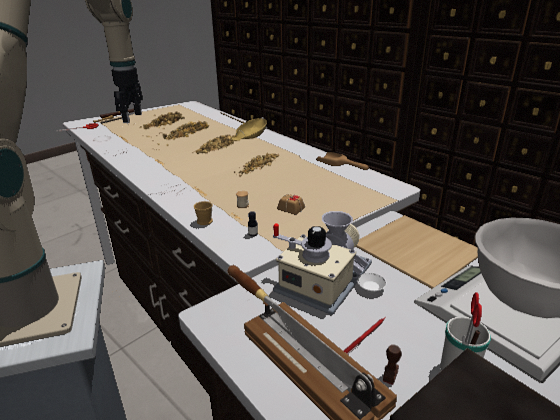

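Scene: the red latch grip is at about (320,225) with the knob at (375,220). Side: grip at (277,230), knob at (317,236), with the mill front facing the camera and robot. Next I triangulate with masks.

```bash
cat > h.py <<'E'
from cell import ctrl
import cv2,numpy as np
def ray(n,uv,c=None):
    c=c or ctrl.calibration(n); d=np.linalg.inv(c["mtx"])@[*uv,1]; R=c["R"]
    return -R.T@c["t"], R.T@d
def plane(n,uv,z):
    o,d=ray(n,uv); return o+d*(z-o[2])/d[2]
def tri(r):
    A=0;b=0
    for o,d in r:
        d=d/np.linalg.norm(d);P=np.eye(3)-np.outer(d,d);A=A+P;b=b+P@o
    return np.linalg.solve(A,b)
def blobs(m,off=(0,0),amin=8):
    n,l,s,c=cv2.connectedComponentsWithStats(m.astype(np.uint8))
    return [(s[i].tolist(),np.round(c[i],1).tolist()) for i in range(1,n) if s[i][4]>=amin]
E
python3 - <<'E'
from h import *
tiles=[]
for n,(x,y) in dict(scene=(300,180),side=(255,200)).items():
    i=cv2.imread(f"pics/{n}0.png"); c=i[y:y+130,x:x+130]
    h=cv2.cvtColor(i,cv2.COLOR_BGR2HSV)
    red=((h[...,0]<8)|(h[...,0]>172))&(h[...,1]>150)&(h[...,2]>80); blk=i.max(2)<50
    box=np.zeros(red.shape,bool); box[y:y+130,x:x+130]=1
    print(n,"red",blobs(red&box),"blk",blobs(blk&box,amin=25))
    tiles.append(cv2.resize(c,(400,400),interpolation=cv2.INTER_CUBIC))
cv2.imwrite("pics/c1.png",np.hstack(tiles))
E
```

```text
scene red [([318, 218, 4, 4, 12], [319.3, 219.2])] blk []
side red [([273, 223, 6, 13, 50], [275.7, 228.8]), ([369, 319, 15, 11, 50], [376.2, 324.3])] blk [([307, 228, 20, 21, 290], [316.2, 238.4]), ([282, 270, 20, 17, 201], [291.3, 278.0]), ([262, 305, 13, 12, 74], [267.5, 311.2])]
```

View pics/c1.png

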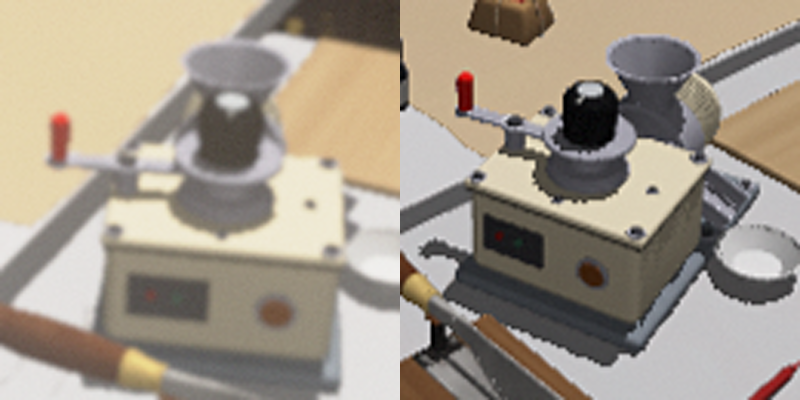

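The crop shows the latch in, with the red grip at scene (319.5,224.8) and side (275.7,229.5). The knob centres are at scene (375,222) and side (316.3,238.4).

Run:
```python
from h import *
for nm,a,b,z in [("grip",(319.5,224.8),(275.7,229.5),127),("knob",(375,222),(316.3,238.4),142)]:
    print(nm,tri([ray("scene",a),ray("side",b)]),plane("scene",a,z),plane("side",b,z))
# case lid corners z=92: left-front, right-front, back-right(side)
f=lambda x,y,ox,oy:(ox+x*130/400,oy+y*130/400)
for p in [(113,235),(338,245)]: print("scene",plane("scene",f(*p,300,180),92))
for p in [(75,180),(233,240),(310,160)]: print("side",plane("side",f(*p,255,200),92))
for n in("scene","side"):print(ray(n,(0,0))[0])
for nm,p,z in [("bottle",(252,224),35),("mortar",(204,213),28),("spool",(242,199),22),("packet",(291,204),24),("dish",(371,286),20),("handle",(250,280),80),("handletip",(233,269),80)]: print(nm,plane("side",p,z))
```

```text
grip [573.61301692 -33.36179242 123.40694179] [569.37044203 -38.30165554 127.        ] [572.09294675 -38.9734454  127.        ]
knob [ 644.84592672 -112.33332071  136.0948154 ] [ 639.95248899 -115.76409876  142.        ] [ 639.88960894 -125.23542658  142.        ]
scene [ 557.39995383 -102.2421686    92.        ]
scene [ 654.15564317 -193.31443412   92.        ]
side [ 561.08126453 -105.39632665   92.        ]
side [ 643.48029942 -204.16460184   92.        ]
side [ 733.58338056 -132.63549709   92.        ]
[  48.05923293 -643.71125252  573.34688436]
[ 347.54447279 -867.56125669  650.61870656]
bottle [556.17583007 155.20362605  35.        ]
mortar [436.18596429 273.2628571   28.        ]
spool [565.47720286 339.11623222  22.        ]
packet [702.6674596  255.17459201  24.        ]
dish [ 757.83569304 -172.93636695   20.        ]
handle [ 484.0979576  -145.86777657   80.        ]
handletip [456.80424826 -96.81827706  80.        ]
```

Call:
carry_out(deltas=[0,0,0,-0.02,-0.017,-0.03,-1,0,0,0,-0.04,-0.033,-0.03,-1,0,0,0,-0.045,-0.037,-0.01,-1,0,0,0,-0.047,-0.039,-0.01,-1,0,0,0,-0.047,-0.039,0,-1,0,0,0,-0.047,-0.039,0,-1,0,0,0,-0.047,-0.039,0,-1,0,0,0,-0.047,-0.039,0,-1,0,0,0,-0.047,-0.039,0,-1,0,0,0,-0.047,-0.039,0,-1,0,0,0,-0.047,-0.039,0,-1,0,0,0,-0.047,-0.039,0,-1])

```text
clock: 1.6
eef_pos: [569.1, -19.8, 329.8]
tool_rot: [3.141, -0.001, 2.728]
force: [1.3, 0.0, 0.3]
width: 85.4
gripper_force: 0.0
```

Call:
carry_out(deltas=[0,0,6,-0.035,-0.03,0,-1,0,0,6,-0.02,-0.016,0,-1,0,0,6,0,0,0,-1,0,0,6,0,0,0,-1,0,0,0,0,0,0,-1,0,0,0,0,0,0,-1])

```text
clock: 2.35
eef_pos: [598.0, -83.3, 329.8]
tool_rot: [-3.141, -0.0, 2.311]
force: [-0.3, 0.3, 0.1]
width: 85.5
gripper_force: 0.0
```

Run:
```python
from h import *
s=ctrl.read_state(); print(s["clock"],s["eef_pos"],s["tool_rot"],s["qpos"],s["force"])
c=ctrl.calibration("wrist"); im=ctrl.get_image("wrist"); cv2.imwrite("pics/w1.png",im[:,:,::-1])
np.savez("w1.npz",**{k:np.array(c[k]) for k in("mtx","R","t")}); print(c)
```

```text
2.35 [597.9517303  -83.32691032 329.77924661] [-3.14128975e+00 -3.93644461e-04  2.31093435e+00] [-0.10201929  0.50037107  0.31006907  1.55170572 -0.16370711  1.11564794
  0.98473021] [-0.28713504  0.31987922  0.12954094]
{'mtx': array([[325.1922621 ,   0.        , 280.22943411],
       [  0.        , 325.1922621 , 213.58565373],
       [  0.        ,   0.        ,   1.        ]]), 'R': array([[ 7.37969799e-01,  6.74833662e-01, -3.21912270e-04],
       [ 6.43131343e-01, -7.03156821e-01,  3.03236806e-01],
       [ 2.04408050e-01, -2.23986637e-01, -9.52915178e-01]]), 't': array([-384.17522176, -507.0537754 ,  315.18622953])}
```

View pics/w1.png

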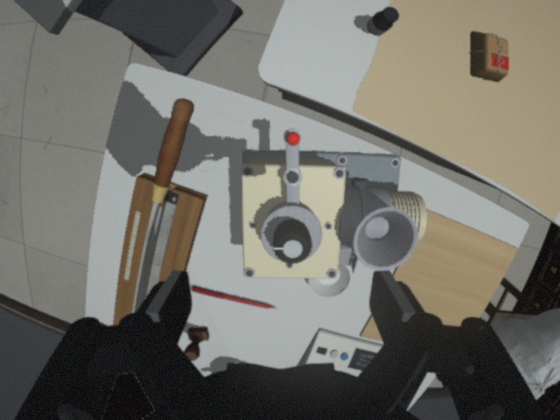

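Wrist view: red grip top at (293,138), pivot screw (293,177), flange and knob near (292,236)/(292,248), hopper rim (387,237). The mill is nearly aligned with the tool.

```bash
cat >> h.py <<'E'
def wray(c,uv):
    K=c["mtx"]; v=(np.array(uv)-K[:2,2])/K[0,0]; th=np.hypot(*v); d=np.r_[v/th*np.sin(th),np.cos(th)]
    return -c["R"].T@c["t"], c["R"].T@d
def wplane(c,uv,z):
    o,d=wray(c,uv); return (o+d*(z-o[2])/d[2]).round(1)
def reds(im):
    h=cv2.cvtColor(im,cv2.COLOR_BGR2HSV); return (((h[...,0]<8)|(h[...,0]>172))&(h[...,1]>150)&(h[...,2]>80))
E
python3 - <<'E'
from h import *
c=dict(np.load("w1.npz")); im=cv2.imread("pics/w1.png")
m=reds(im); m[:110]=0;m[170:]=0
for b in blobs(m,amin=5): print(b,wplane(c,b[1],138))
for p in[(293,177)]:print("pivot",wplane(c,p,114))
for p in[(247,168),(250,271),(332,272),(340,170)]:print("lidscrew",wplane(c,p,92))
# hopper rim, flange: project candidates & crop
cv2.imwrite("pics/c2.png",cv2.resize(im[120:290,230:430],None,fx=3.5,fy=3.5,interpolation=cv2.INTER_CUBIC))
E
```

```text
([287, 133, 12, 12, 107], [292.8, 138.3]) [570.4 -36.4 138. ]
pivot [600.6 -67.3 114. ]
lidscrew [558.7 -97.2  92. ]
lidscrew [ 645.9 -193.2   92. ]
lidscrew [ 723.5 -124.8   92. ]
lidscrew [637.9 -27.4  92. ]
```

View pics/c2.png

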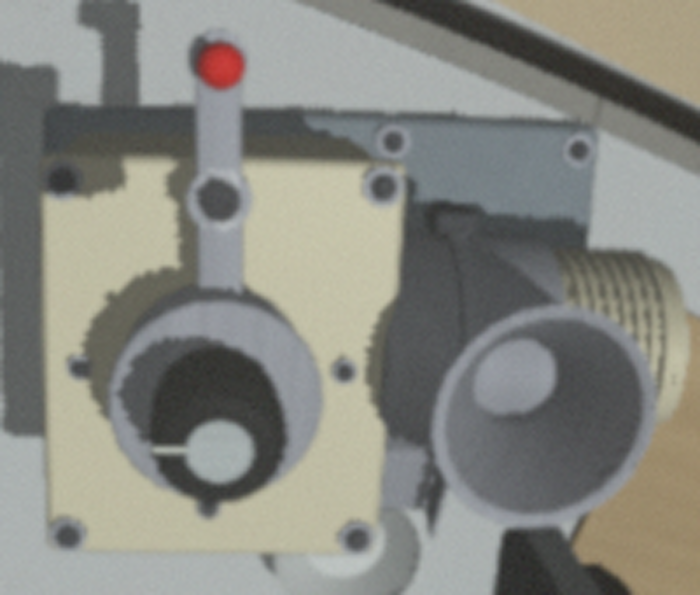

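Crop: flange centre is at crop (216,397), i.e. image (291.7,233.4). The hopper rim centre is at crop (545,414), i.e. image (385.7,238.3), with a wide clear space around the grip.

Run:
```python
from h import *
c=dict(np.load("w1.npz"))
k=wplane(c,(291.7,233.4),124); hp=wplane(c,(385.7,238.3),136); print("flange",k,"hopper",hp,"top",wplane(c,(230+219/3.5,120+451/3.5),160))
for a,b in[((110,398),(322,398)),((216,289),(216,504))]:
    print(np.linalg.norm(wplane(c,(230+a[0]/3.5,120+a[1]/3.5),124)-wplane(c,(230+b[0]/3.5,120+b[1]/3.5),124)))
g=np.array([570.4,-36.4,138]);print(np.hypot(*(g-k)[:2]),np.degrees(np.arctan2(*(g-k)[:2]*[-1,1])),np.hypot(*(hp-k)[:2]),np.degrees(np.arctan2(*(hp-k)[1::-1])))
```

```text
flange [ 640.4 -112.5  124. ] hopper [717.6 -44.5 136. ] top [ 641.9 -114.5  160. ]
66.1170174765922
71.95060805858415
103.39830752966897 42.60916237991378 102.8777915781633 41.37453531676199
```

Call:
carry_out(deltas=[0,0,0,0.027,0.006,0.03,0,0,0,0,0.0265,0.0055,0.04,0,0,0,0,0,0,0.04,0,0,0,0,0,0,0.04,0,0,0,0,0,0,0.022,0,0,0,0,0,0,0.012,0,0,0,0,0,0,0.01,0,0,0,0,0,0,0,0,0,0,0,0,0,0,0.5,0,0,0,0,0,0,1,0,0,0,0,0,0,1,0,0,0,0,0,0,1])

```text
clock: 3.9
eef_pos: [571.1, -36.2, 136.8]
tool_rot: [3.14, 0.001, 2.309]
force: [-0.9, 0.4, 6.7]
width: 11.8
gripper_force: 58.6
```

Run:
```python
from h import *
s=ctrl.read_state(); print(s["clock"],s["eef_pos"],s["tool_rot"],s["qpos"],s["force"],s["torque"],s["width"],s["gripper_force"])
```

```text
3.9 [571.09330663 -36.20630211 136.81440195] [3.14048086e+00 8.73408226e-04 2.30898643e+00] [-0.13373147  0.67824536  0.23171798  1.84801766 -0.24350273  0.64139969
  0.98245155] [-0.87753918  0.44580554  6.73962114] [ 0.03649121  0.23979729 -0.00447765] 11.772574924168294 58.59374284744263
```

Call:
carry_out(deltas=[0,0,-6.9,-0.0003,-0.0052,0,1,0,0,-6.9,-0.0003,-0.0052,0,1,0,0,-6.9,-0.0003,-0.0052,0,1,0,0,-6.9,-0.0003,-0.0052,0,1,0,0,-6.9,-0.0003,-0.0052,0,1,0,0,-6.9,-0.0003,-0.0052,0,1,0,0,-6.9,-0.0003,-0.0052,0,1,0,0,-6.9,-0.0003,-0.0052,0,1,0,0,-6.9,-0.0003,-0.0052,0,1,0,0,-6.9,-0.0003,-0.0052,0,1,0,0,0,0,0,0,1])

```text
clock: 5.28
eef_pos: [561.1, -83.7, 136.8]
tool_rot: [-3.141, 0.004, -2.771]
force: [2.6, 0.3, 3.5]
width: 12.1
gripper_force: 58.9
```

Run:
```python
from h import *
s=ctrl.read_state(); print(s["clock"],s["eef_pos"],s["tool_rot"],s["qpos"],s["force"],s["torque"],s["width"],s["gripper_force"])
```

```text
5.275 [561.08613431 -83.66374105 136.82566573] [-3.14082987  0.00403984 -2.77111985] [ 0.17727911  0.66048375 -0.12043283  1.85717263  0.12408289  0.62714068
  1.92291073] [2.62287736 0.28802326 3.5484685 ] [ 0.2871859  -0.59039216  0.01348744] 12.066596986000112 58.8582980632782
```

Call:
carry_out(deltas=[0,0,0,0,0,0,0,0,0,0,0,0,0,0,0,0,0,0,0,0,0,0,0,0,0,0,-0.03,0,0,0,0,0,0,-0.034,-0.2,0,0,10,0,0,0,-0.3,0,0,10,0,0,0,-0.3,0,0,10,0,0,0,-0.3,0,0,10,0,0,0,-0.3,0,0,10,0,0,0,-0.3,0,0,10,0,0,0,-0.3,0,0,9,0,0,0,-0.3])

```text
clock: 6.78
eef_pos: [558.8, -83.8, 199.7]
tool_rot: [-3.141, -0.001, 2.303]
force: [0.5, 1.3, 0.4]
width: 55.6
gripper_force: 0.0
```

Call:
carry_out(deltas=[0,0,0,-0.038,0.02,0,-0.3,0,0,0,-0.038,0.02,0,-0.3,0,0,0,0,0,0,-0.3])

```text
clock: 7.15
eef_pos: [641.8, -114.5, 199.3]
tool_rot: [-3.142, 0.002, 2.308]
force: [0.4, -0.3, -0.6]
width: 55.3
gripper_force: 0.0
```

Run:
```python
from h import *
s=ctrl.read_state(); print(s["clock"],s["eef_pos"],s["tool_rot"],s["qpos"],s["force"],s["torque"],s["width"],s["gripper_force"])
im=ctrl.get_image("wrist"); j=ctrl.get_image("side")
cv2.imwrite("pics/w2.png",np.hstack([cv2.resize(im[:,:,::-1],(448,336)),cv2.resize(j[200:310,250:365,::-1],(351,336))]))
```

```text
7.15 [ 641.8486933  -114.48978569  199.34215476] [-3.14158183e+00  1.82734680e-03  2.30779850e+00] [ 0.01016903  0.6929148   0.21045521  1.56833293 -0.17015827  0.89694258
  1.01668544] [ 0.3509852  -0.26753331 -0.57764197] [ 0.02325968 -0.0014071  -0.00348968] 55.31432053539816 0.0
```

View pics/w2.png

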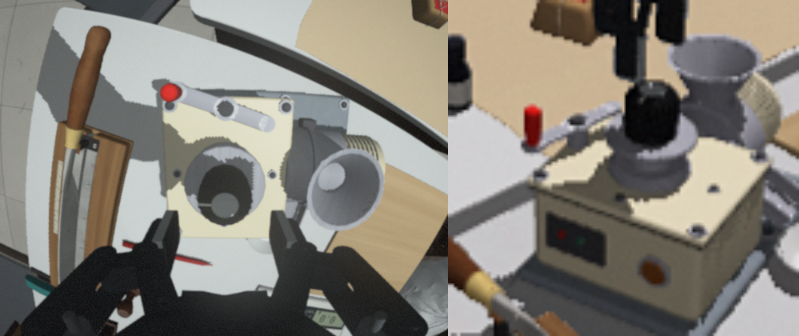

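Latch is out (grip at the front left), and the knob sits centred between the fingers at (224,205).

Call:
carry_out(deltas=[0,0,0,0,0,0.02,-0.3,0,0,0,0,0,0.02,-0.3,0,0,0,0,0,0.012,-0.3,0,0,0,0,0,0,-0.3,0,0,0,0,0,0,0.1,0,0,0,0,0,0,0.4,0,0,0,0,0,0,0.4,0,0,0,0,0,0,0.4])

```text
clock: 8.25
eef_pos: [640.7, -112.9, 149.0]
tool_rot: [3.14, 0.001, 2.309]
force: [-0.0, 1.6, 5.5]
width: 37.8
gripper_force: 61.0
```

```bash
cat > st.py <<'E'
from h import *
s=ctrl.read_state(); print(s["clock"],*(np.round(s[k],3) for k in("eef_pos","tool_rot","qpos","force","torque","width","gripper_force")))
E
python3 st.py
```

```text
8.25 [ 640.672 -112.891  149.037] [3.140e+00 1.000e-03 2.309e+00] [ 0.018  0.75   0.194  1.612 -0.186  0.795  1.03 ] [-3.000e-03  1.555e+00  5.550e+00] [ 0.328  0.14  -0.009] 37.772 61.039
```

Call:
carry_out(deltas=[0,0,0,0,0,0.001,0.4,0,0,0,0,0,0.001,0.4,0,0,0,0,0,0.001,0.4,0,0,0,0,0,0.001,0.4])

```text
clock: 8.75
eef_pos: [640.7, -112.9, 145.3]
tool_rot: [3.14, 0.001, 2.309]
force: [-0.7, 2.5, 7.7]
width: 38.7
gripper_force: 61.1
```

Call:
carry_out(deltas=[0,0,0,0,0,0,0.4,0,0,0,0,0,0,0.4])

```text
clock: 9.0
eef_pos: [640.7, -112.9, 145.2]
tool_rot: [3.14, 0.001, 2.309]
force: [-0.2, 2.4, 6.3]
width: 38.7
gripper_force: 61.1
```

Call:
carry_out(deltas=[0,0,0,0,0,0.001,0.4,0,0,0,0,0,0.001,0.4])

```text
clock: 9.25
eef_pos: [640.7, -112.9, 143.3]
tool_rot: [3.14, 0.001, 2.309]
force: [-0.0, 2.3, 7.5]
width: 38.4
gripper_force: 61.1
```

Call:
carry_out(deltas=[0,0,0,0,0,0.0005,0.4,0,0,0,0,0,0.0005,0.4])

```text
clock: 9.5
eef_pos: [640.7, -112.9, 142.3]
tool_rot: [3.14, 0.001, 2.309]
force: [-0.2, 1.8, 8.0]
width: 38.8
gripper_force: 61.1
```

Call:
carry_out(deltas=[0,0,0,0,0,0.00025,0.4,0,0,0,0,0,0.00025,0.4])

```text
clock: 9.75
eef_pos: [640.7, -112.9, 141.8]
tool_rot: [3.14, 0.001, 2.309]
force: [-1.2, 1.9, 6.7]
width: 38.7
gripper_force: 61.1
```

Call:
carry_out(deltas=[0,0,0,0,0,0.00025,0.4,0,0,0,0,0,0.00025,0.4])

```text
clock: 10.0
eef_pos: [640.7, -112.9, 141.3]
tool_rot: [3.14, 0.001, 2.309]
force: [-0.1, 2.2, 7.9]
width: 38.8
gripper_force: 61.1
```

Call:
carry_out(deltas=[0,0,0,0,0,0.00025,0.4,0,0,0,0,0,0.00025,0.4])

```text
clock: 10.25
eef_pos: [640.7, -112.9, 140.8]
tool_rot: [3.14, 0.001, 2.309]
force: [-0.5, 1.8, 6.2]
width: 38.6
gripper_force: 61.1
```

Call:
carry_out(deltas=[0,0,0,0,0,0.00025,0.4,0,0,0,0,0,0.00025,0.4])

```text
clock: 10.5
eef_pos: [640.7, -112.9, 140.3]
tool_rot: [3.14, 0.001, 2.309]
force: [-0.5, 2.2, 7.6]
width: 38.7
gripper_force: 61.1
```

Call:
carry_out(deltas=[0,0,0,0,0,0.00025,0.4,0,0,0,0,0,0.00025,0.4])

```text
clock: 10.75
eef_pos: [640.7, -112.9, 139.8]
tool_rot: [3.14, 0.001, 2.309]
force: [-0.9, 1.7, 7.9]
width: 38.7
gripper_force: 61.1
```

Call:
carry_out(deltas=[0,0,0,0,0,0.00025,0.4,0,0,0,0,0,0.00025,0.4])

```text
clock: 11.0
eef_pos: [640.7, -112.9, 139.5]
tool_rot: [3.14, 0.001, 2.309]
force: [-1.7, 2.3, 8.9]
width: 38.2
gripper_force: 61.1
```

Call:
carry_out(deltas=[0,0,0,0,0,0.00025,0.4,0,0,0,0,0,0.00025,0.4])

```text
clock: 11.25
eef_pos: [640.7, -113.0, 139.2]
tool_rot: [3.14, 0.001, 2.309]
force: [-1.9, 1.4, 9.6]
width: 38.4
gripper_force: 61.1
```

Call:
carry_out(deltas=[0,0,0,0,0,0.00025,0.4,0,0,0,0,0,0.00025,0.4])

```text
clock: 11.5
eef_pos: [640.8, -113.0, 138.8]
tool_rot: [3.14, 0.001, 2.309]
force: [-1.4, 2.2, 11.1]
width: 38.1
gripper_force: 61.3
```

Call:
carry_out(deltas=[0,0,0,0,0,0,0.4])

```text
clock: 11.62
eef_pos: [640.8, -113.0, 138.8]
tool_rot: [3.14, 0.001, 2.309]
force: [-1.9, 2.1, 10.2]
width: 38.7
gripper_force: 61.3
```

Call:
carry_out(deltas=[0,0,2,0,0,0,0.4,0,0,2,0,0,0,0.4])

```text
clock: 11.88
eef_pos: [640.8, -113.0, 138.8]
tool_rot: [3.14, 0.001, 2.239]
force: [-2.1, 2.1, 10.2]
width: 39.0
gripper_force: 61.5
```

Call:
carry_out(deltas=[0,0,2,0,0,0,0.4,0,0,2,0,0,0,0.4])

```text
clock: 12.12
eef_pos: [640.8, -112.8, 138.8]
tool_rot: [3.14, 0.001, 2.169]
force: [-1.3, 2.4, 11.1]
width: 38.7
gripper_force: 61.6
```

```bash
python3 st.py
```

```text
12.125 [ 640.817 -112.837  138.817] [3.140e+00 1.000e-03 2.169e+00] [-0.002  0.767  0.229  1.62  -0.227  0.779  0.925] [-1.332  2.438 11.097] [0.43  0.499 0.004] 38.689 61.563
```

Call:
carry_out(deltas=[0,0,1.5,0,0,0,0.4,0,0,1.5,0,0,0,0.4])

```text
clock: 12.38
eef_pos: [640.9, -112.8, 138.8]
tool_rot: [3.139, 0.001, 2.117]
force: [-1.3, 3.0, 10.3]
width: 38.6
gripper_force: 61.6
```

Call:
carry_out(deltas=[0,0,1.5,0,0,0,0.4,0,0,1.5,0,0,0,0.4])

```text
clock: 12.62
eef_pos: [640.9, -112.8, 138.8]
tool_rot: [3.139, 0.001, 2.064]
force: [-1.0, 1.9, 10.5]
width: 38.3
gripper_force: 61.6
```

Call:
carry_out(deltas=[0,0,1.5,0,0,0,0.4,0,0,1.5,0,0,0,0.4])

```text
clock: 12.88
eef_pos: [640.9, -112.7, 138.6]
tool_rot: [3.139, 0.0, 2.012]
force: [-0.8, 2.5, 7.5]
width: 38.5
gripper_force: 61.5
```

Call:
carry_out(deltas=[0,0,1.5,0,0,0,0.4,0,0,1.5,0,0,0,0.4])

```text
clock: 13.12
eef_pos: [641.0, -112.7, 138.3]
tool_rot: [3.139, 0.0, 1.96]
force: [0.3, 2.1, 7.5]
width: 38.5
gripper_force: 61.5
```

The push dropped to the knob's own drag, so the teeth are in mesh and the knob is near mid-play. Now easing down without turning.

Call:
carry_out(deltas=[0,0,0,0,0,0.0004,0.4,0,0,0,0,0,0.0004,0.4,0,0,0,0,0,0.0004,0.4])

```text
clock: 13.5
eef_pos: [641.0, -112.7, 137.1]
tool_rot: [3.139, 0.0, 1.96]
force: [0.4, 2.5, 7.9]
width: 38.6
gripper_force: 61.5
```

```bash
python3 st.py
```

```text
13.5 [ 640.999 -112.707  137.143] [3.139 0.    1.96 ] [-0.035  0.776  0.286  1.622 -0.286  0.784  0.766] [0.37  2.518 7.92 ] [ 0.401  0.227 -0.01 ] 38.604 61.486
```

Drag is unchanged, so I continue down.

Call:
carry_out(deltas=[0,0,0,0,0,0.0005,0.4,0,0,0,0,0,0.0005,0.4,0,0,0,0,0,0.0005,0.4,0,0,0,0,0,0.0005,0.4])

```text
clock: 14.0
eef_pos: [641.0, -112.7, 135.1]
tool_rot: [3.139, 0.0, 1.96]
force: [-0.4, 2.9, 7.8]
width: 38.5
gripper_force: 61.5
```

Call:
carry_out(deltas=[0,0,0,0,0,0.0005,0.4,0,0,0,0,0,0.0005,0.4,0,0,0,0,0,0.0005,0.4])

```text
clock: 14.38
eef_pos: [641.0, -112.7, 133.6]
tool_rot: [3.139, 0.0, 1.96]
force: [0.5, 3.0, 7.5]
width: 38.3
gripper_force: 61.5
```

Call:
carry_out(deltas=[0,0,0,0,0,0.0005,0.4,0,0,0,0,0,0.0005,0.4])

```text
clock: 14.62
eef_pos: [641.0, -112.7, 132.6]
tool_rot: [3.139, 0.0, 1.96]
force: [-0.2, 1.9, 7.1]
width: 38.4
gripper_force: 61.5
```

Call:
carry_out(deltas=[0,0,0,0,0,0.0005,0.4,0,0,0,0,0,0.0005,0.4])

```text
clock: 14.88
eef_pos: [641.0, -112.7, 131.6]
tool_rot: [3.139, 0.0, 1.96]
force: [-0.0, 2.4, 7.8]
width: 38.5
gripper_force: 61.5
```

Call:
carry_out(deltas=[0,0,0,0,0,0.0005,0.4])

```text
clock: 15.0
eef_pos: [641.0, -112.7, 131.1]
tool_rot: [3.139, 0.0, 1.96]
force: [-0.4, 2.0, 6.9]
width: 38.3
gripper_force: 61.5
```

Call:
carry_out(deltas=[0,0,0,0,0,0.0005,0.4])

```text
clock: 15.12
eef_pos: [641.0, -112.8, 130.9]
tool_rot: [3.139, 0.0, 1.96]
force: [-1.0, 2.9, 12.2]
width: 38.3
gripper_force: 61.7
```

Call:
carry_out(deltas=[0,0,0,0,0,0.0005,0.4])

```text
clock: 15.25
eef_pos: [641.1, -112.7, 130.9]
tool_rot: [3.139, 0.0, 1.96]
force: [-0.9, 2.6, 14.7]
width: 38.4
gripper_force: 62.1
```

Hard stop at 130.9 mm, 18.1 mm of travel, so the knob is home. I press slightly more, release and rise.

Call:
carry_out(deltas=[0,0,0,0,0,0.0004,0.4,0,0,0,0,0,0,0.4,0,0,0,0,0,-0.001,0.4,0,0,0,0,0,0,0,0,0,0,0,0,0,-0.3,0,0,0,0,0,0,-0.3,0,0,0,0,0,0,-0.3,0,0,0,0,0,-0.02,-0.3,0,0,0,0,0,-0.025,-0.3,0,0,0,0,0,-0.025,-0.3,0,0,0,0,0,0,-0.3])

```text
clock: 16.62
eef_pos: [641.3, -113.7, 201.3]
tool_rot: [3.138, 0.002, 1.96]
force: [1.3, 0.4, 0.0]
width: 55.9
gripper_force: 0.0
```

Call:
carry_out(deltas=[0,0,-9.9,0,0,0,-0.3,0,0,-9.9,0,0,0,-0.3,0,0,-9.9,0,0,0,-0.3,0,0,-9.9,0,0,0,-0.3,0,0,-9.9,0,0,0,-0.3,0,0,-9.9,0,0,0,-0.2,0,0,-9.9,0,0,0,-0.1,0,0,-9.9,0,0,0,0,0,0,-9.7,0,0,0,0,0,0,0,0,0,0,0])

```text
clock: 17.88
eef_pos: [639.3, -113.2, 198.1]
tool_rot: [3.14, -0.001, -2.774]
force: [0.6, 0.9, -0.3]
width: 42.7
gripper_force: 0.0
```

Run:
```python
from h import *
import st
s=ctrl.read_state(); 
from scipy.spatial.transform import Rotation as R
print(R.from_euler("xyz",s["tool_rot"]).as_matrix().T@(np.array([561.1,-83.7,137])-s["eef_pos"]))
c=ctrl.calibration("wrist"); im=ctrl.get_image("wrist")[:,:,::-1]; j=ctrl.get_image("side")
for b in blobs(reds(im),amin=20): print(b,wplane(c,b[1],138))
cv2.imwrite("pics/w3.png",np.hstack([cv2.resize(im,(448,336)),cv2.resize(j[200:310,250:365,::-1],(351,336))]))
```

```text
17.875 [ 639.302 -113.241  198.147] [ 3.140e+00 -1.000e-03 -2.774e+00] [ 0.203  0.684 -0.12   1.568  0.096  0.897  1.988] [ 0.56   0.914 -0.281] [-0.033 -0.007  0.042] 42.677 0.0
[62.26311632 55.58638203 61.32360379]
([99, 110, 28, 119, 560], [111.6, 165.2]) [ 629.4 -230.8  138. ]
([367, 133, 20, 19, 284], [376.3, 141.7]) [560.1 -84.4 138. ]
([506, 334, 11, 10, 44], [511.1, 338.4]) [656.9 119.8 138. ]
([505, 346, 10, 7, 31], [508.5, 348.9]) [668.3 127.2 138. ]
```

View pics/w3.png

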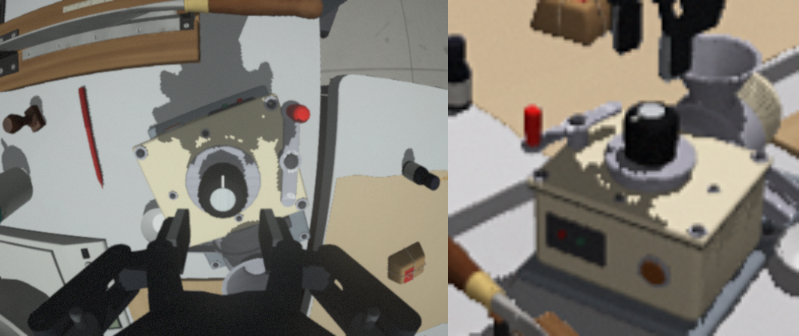

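The knob is home (flange close to the lid), and the latch grip is still out at (376,142) in the wrist image, i.e. (560.1,-84.4) in the world. Moving onto it.

Call:
carry_out(deltas=[0,0,0,0.031,0.028,0,0,0,0,0,0.031,0.0275,0,0,0,0,0,0,0,0.02,0,0,0,0,0,0,0.02,0,0,0,0,0,0,0.012,0,0,0,0,0,0,0.008,0,0,0,0,0,0,0,0,0,0,0,0,0,0,0.5,0,0,0,0,0,0,1,0,0,0,0,0,0,1,0,0,0,0,0,0,1])

```text
clock: 19.35
eef_pos: [562.3, -83.6, 140.0]
tool_rot: [3.142, 0.001, -2.772]
force: [-1.8, 1.5, 5.9]
width: 11.4
gripper_force: 58.6
```

```bash
python3 st.py
```

```text
19.35 [562.315 -83.616 140.001] [ 3.142e+00  1.000e-03 -2.772e+00] [ 0.17   0.658 -0.111  1.849  0.113  0.64   1.932] [-1.831  1.453  5.87 ] [ 0.308  0.371 -0.037] 11.373 58.598
```

Call:
carry_out(deltas=[0,0,6.9,-0.0003,0.0052,0,1,0,0,6.9,-0.0003,0.0052,0,1,0,0,6.9,-0.0003,0.0052,0,1,0,0,6.9,-0.0003,0.0052,0,1,0,0,6.9,-0.0003,0.0052,0,1,0,0,6.9,-0.0003,0.0052,0,1,0,0,6.9,-0.0003,0.0052,0,1,0,0,6.9,-0.0003,0.0052,0,1,0,0,0,0,0,0,1])

```text
clock: 20.48
eef_pos: [565.8, -44.4, 140.0]
tool_rot: [-3.14, -0.001, 2.547]
force: [-3.1, 0.3, 8.5]
width: 11.9
gripper_force: 59.0
```

Call:
carry_out(deltas=[0,0,6.9,-0.0003,0.0052,0,1,0,0,5.9,-0.0003,0.0045,0,1,0,0,0,0,0,0,1])

```text
clock: 20.85
eef_pos: [571.8, -37.1, 139.9]
tool_rot: [-3.14, -0.001, 2.323]
force: [-3.4, 0.7, 8.0]
width: 11.6
gripper_force: 59.1
```

Call:
carry_out(deltas=[0,0,1,0,0.001,0,1,0,0,0,0,0.001,0,1,0,0,0,0,0,0,1])

```text
clock: 21.22
eef_pos: [572.4, -36.5, 139.9]
tool_rot: [-3.139, -0.002, 2.306]
force: [-5.9, -0.9, 9.8]
width: 11.7
gripper_force: 59.2
```

Call:
carry_out(deltas=[0,0,0,0,0.001,0,1,0,0,0,0,0.001,0,1,0,0,0,0,0,0,1])

```text
clock: 21.6
eef_pos: [572.9, -36.0, 139.9]
tool_rot: [-3.137, -0.003, 2.305]
force: [-8.5, -3.2, 11.1]
width: 11.9
gripper_force: 59.4
```

Call:
carry_out(deltas=[0,0,0,0,-0.0015,0,1,0,0,0,0,0,0,0.6,0,0,0,0,0,0,0,0,0,0,0,0,0,0,0,0,0,0,0,0,0,0,0,0,0,0,-0.02,0,0,0,0,0,0,-0.03,0,0,0,0,0,0,-0.05,0,0,0,0,0,0,-0.05,0,0,0,0,-0.03,0,-0.02,0,0,0,0,-0.03,0,-0.02,0,0,0,0,0,0,0,0])

```text
clock: 23.1
eef_pos: [616.6, -82.1, 330.9]
tool_rot: [3.14, 0.004, 2.304]
force: [-0.4, -0.4, -0.8]
width: 42.9
gripper_force: 0.0
```

Run:
```python
from h import *
import st
c=ctrl.calibration("wrist"); im=ctrl.get_image("wrist")[:,:,::-1]; j=ctrl.get_image("side")
for b in blobs(reds(im),amin=20): print(b,wplane(c,b[1],138))
cv2.imwrite("pics/w4.png",np.hstack([cv2.resize(im,(448,336)),cv2.resize(j[200:310,250:365,::-1],(351,336))]))
```

```text
23.1 [616.558 -82.061 330.879] [3.14  0.004 2.304] [-0.11   0.528  0.323  1.502 -0.176  1.135  0.979] [-0.371 -0.371 -0.799] [ 0.012  0.047 -0.027] 42.865 0.0
([483, 42, 6, 13, 57], [485.0, 48.0]) [671.5 191.1 138. ]
([491, 44, 8, 14, 64], [495.6, 51.4]) [683.5 200.8 138. ]
([272, 120, 12, 12, 111], [277.8, 125.3]) [571.  -35.7 138. ]
([184, 280, 16, 7, 43], [192.0, 283.0]) [ 613.4 -230.5  138. ]
```

View pics/w4.png

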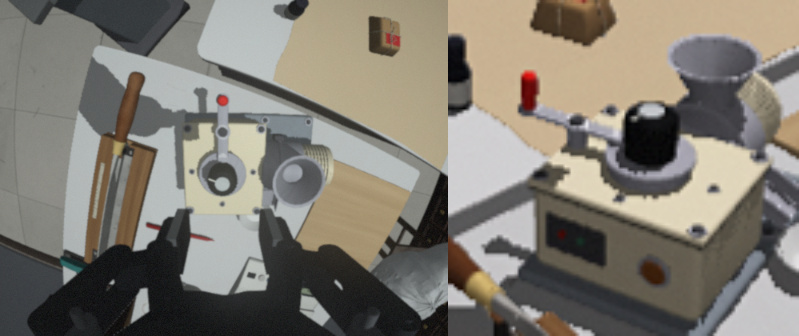

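The latch is in with its nose over the flange. The grip is back at (571,-36), within 1 mm of its start, and the knob is down. Handing in.

```bash
python3 -c "
from cell import ctrl
print(ctrl.finish_job())"
```

```text
the job is handed in; nothing more can be done
None
```

The herb mill is in low gear and the job is handed in at about 23 s: the knob went 18 mm down to its hard stop, teeth in mesh with roughly 4 N on them, the latch is back over the flange, and the arm is clear with nothing round about touched.

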